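Clip-mark the wide jar and turn the stain carousel to bring it to the front

TASK

Mark the wide jar on the stain carousel as the one in use: squeeze the steel spring clip that stands on the bench and clip it down onto the upright tab at the rim straight outward of that jar, letting go so that it grips the tab on its own. Then turn the carousel until that tab lines up with the pointer on the base, and finish still gripping the wide jar firmly so that the carousel stays put (do not let go at the end), with the clip still on its tab and the other things on the bench left where they stand.

Things in the scene. Friction and masses are not known exactly. Their poses are not given: they have to be found in the camera images.
- clip: Steel spring clip like a clothes peg, 60 g, 72 mm tall, 24 mm wide (along x), standing upright on its shut jaws. Origin: middle of the underside when shut; z up, y across the two levers. Squeezing the handles along y (37 mm apart over the top, 20 mm near the pin) opens the jaws below. The frame belongs to the -y lever and tilts up to 0.25 rad about x when squeezed.
- clip_pin (a point): Centre of the clip's cross pin (10 mm thick, along x), 34 mm above the underside. The handles reach 38 mm above it; the jaw pads (24 mm wide, 12 mm tall) lie 22 to 34 mm below it, with free space between pin and pads. Fully squeezed, the handles are parallel, 20 mm over their outer faces, and the pads gape 13 to 18 mm.
- clip_jaw (a joint): Opening angle of the clip, rad: 0 shut, 0.12 when its pads lie flat on a 5 mm tab, 0.5 fully squeezed (stop). The spring shuts it; a full squeeze takes about 12 N at the handles.
- carousel_base: Grey fixed base of the stain carousel. Origin: on the turning axis, at bench level. Its -x points to the front, where the pointer is. The white turntable (280 mm across, top 44 mm above the bench) has four places 90 degrees apart: the wide jar and three slim dropper bottles (34 mm across, 82 mm tall, 68 mm from the axis), none of them can be lifted off, each with its own tab outside it.
- pointer (a point): Top of the small steel pointer on the base, 160 mm from the axis at the carousel's front, 26 mm above the bench.
- turntable (a joint): Turning angle of the turntable, rad: 0 when the wide jar and its tab stand exactly at the pointer; grows counter-clockwise seen from above. Turns freely within +-3.1 with a light drag (about 0.15 N m) and stays where it is left.
- jar: The wide jar: amber, 52 mm across with a black round screw lid 42 mm across and 22 mm tall; kept in its nest on the turntable, where it can turn about its own upright axis but not lift or shift; that axis lies 68 mm from the carousel's. The only wide jar. Origin: middle of its underside, 44 mm above the bench.
- lid (a point): Top centre of the wide jar's lid, 131 mm above the bench; the lid's straight side reaches 22 mm below this.
- tab (a point): Middle of the top edge of the wide jar's tab: an upright aluminium plate 5 mm thick, 24 mm long (along the radius) and 40 mm tall, top edge 84 mm above the bench, 118 mm from the turning axis, straight outward of the jar. x along the radius (inward), y across the plate's thickness, z up.
- specimen_cup: Bystander, leave where it stands: specimen cup, clear with a white screw lid, 56 across and 61 tall (sizes in mm). Origin: middle of its underside.
- counter: Bystander, leave where it stands: hand tally counter, steel disc 48 across and 20 thick with a short button on top (sizes in mm). Origin: middle of its underside.
- beaker: Bystander, leave where it stands: glass beaker, 70 across and 95 tall (sizes in mm). Origin: middle of its underside.
- dishes: Bystander, leave where it stands: stack of three clear culture dishes, 90 across, 43 tall (sizes in mm). Origin: middle of its underside.
- slide_box: Bystander, leave where it stands: closed grey slide box, 100 x 85 x 32 (sizes in mm). Origin: middle of its underside.

How it is judged:
On the way, in this order (a step that is already met when the one before it is completed fails the run):
1. the clip grips the wide jar's tab on its own, the fingers off it (x of clip_pin in the frame of tab between -0.014 and 0.014 m and y of clip_pin in the frame of tab between -0.007 and 0.007 m and z of clip_pin in the frame of tab between 0 and 0.03 m and value of joint clip_jaw between 0.05 and 0.25 rad and angle between clip_pin's own z axis and vertical below 0.4 rad and contact force between the fingers and clip below 0.2 N), for 0.3 s.
2. the wide jar's tab has been turned to the pointer, the clip still on it (all of step 1 and value of joint turntable between -0.1 and 0.1 rad), for 0.1 s.
At the end, for the whole second after the job is handed in: Clip alone grips the tab (pin within 14 mm along, 7 mm across, under 30 mm above its top edge; jaws 0.05 to 0.25 rad; within 0.4 rad of upright; fingers off it); turntable still, within 0.1 rad of the pointer; fingers grip the wide jar with over 5 N (all of step 2 and velocity of joint turntable between -0.05 and 0.05 rad/s and contact force between the fingers and jar above 5 N); the arm keeps its last pose, push and grip.
It fails at once if a bystander is moved by more than 30 mm (distance of any of specimen_cup, counter, beaker, dishes, slide_box from where it was at the start of the episode above 0.03 m).
It also fails if it takes over 48 s, if anything falls off the work surface, if the arm or the gripper's body presses on something with over 40 N, if the wrist force passes 120 N, or if a joint passes its speed limit or range.

ROBOT

A 7-joint arm with a two-finger parallel gripper is mounted at the origin on the work surface. World frame = base frame: x ahead of the robot, y to its left, z up, the work surface at z = 0. Lengths are in m, angles in rad, forces in N, time in s.
With the tool pointing down it reaches from about 0.35 to 0.9 m from the base axis. Payload 7.2 kg.
Tool frame: the origin (TCP) lies at the very end of the fingers, on their centre line; the grasp point (between the pads) lies 19 mm behind it (env.grip_point_offset is the distance from the TCP to the grasp point, in m); z points along the fingers, y is the line along which they close (so a half turn about z gives the same grasp; the last joint's range is limited). The gripper opens to 85 mm and grips with 20 to 120 N. Pads are 22 mm wide; open, the fingers measure 114 mm over their backs; the gripper's body (76 mm by 85 mm) begins 54 mm behind the grasp point. The pads swing forward as they close: fully open they stand 13 mm farther back than shut.
Start: joints at [-1.205, 0.411, -0.013, 1.596, 0.006, 1.134, -0.082], TCP at [0.263, 0.567, 0.231] pointing down, gripper open.
Joint ranges: [-2.95, 2.95], [-0.29, 1.99], [-1.47, 1.44], [0.14, 2.54], [-1.03, 4.17], [0.13, 1.85], [-2.86, 2.86]. Speed limits (rad/s): [2.39, 2.39, 3.01, 3.01, 3.14, 3.14, 3.14].

INTERFACE

Orientations are given as a unit quaternion [x, y, z, w].
In Python, from bench import env, viewer gives the robot as it stands.
- The arm moves only by the tool carry_out, never from a script. Its argument "increments" is a list that holds one entry, the list of rows, each a list of 5 numbers: the shift along the tool's x, y, z in units of 40 mm (1.0 is 40 mm), then the turn about the tool's z in units of 6 degrees (1.0 is 6 degrees), then the opening, from -1 (shut) to 1 (fully open). A call has exactly 5 rows; each row is the pose to reach, as a shift and turn from the pose commanded when the call began, along the tool's axes at that moment; what a row does not reach only later rows make up. A row lasts 1/12 s, in which the tool goes at most 41.7 mm and 7.16 degrees, less where a joint would pass 70% of its speed; a pose out of reach is approached as far as the arm can. A call with a gripper value outside its range is refused whole. The fingers move at their own pace and stop on an object; "grip_force" is the grip in N (left out, the last holds). Time passes only in rows, so rows that repeat a pose let the fingers close, or fill a call up. It gives the time, the measured TCP pose, the force, the opening and the grip force at its end, in the units of the state.
- env.get_obs(): the state, without advancing time (a new reading comes with each control period).
- viewer.snapshot(name): name is "scene" or "side" or "wrist"; returns a dict with "color" (384x512x3 uint8, blue, green, red), "z_map" (384x512 float32, m along the optical axis (not along the pixel's ray), 0 where there is no reading), "K" (3x3 intrinsics, pixels), "position" and "attitude" of the camera in the world. Camera axes: x right, y down, z forward; pixel columns grow to the right and rows downward; lengths in m; the calibration is good to about 2 mm. A picture is of the moment at which its call begins.
- env.close_job(): hands the job in; it is judged then, once.
The state is a dict: "time": time; "q": joint angles; "joint_velocities": joint speeds; "joint_efforts": joint torques, N m; "ee_pos": TCP position; "ee_rot": TCP orientation; "wrist_force": force on the tool from outside, world axes, zero at the start; "wrist_torque": the same for the moment, N m; "width": opening from 0.0 (shut) to 1.0 (fully open); "grasp_force": force on a finger pad.
Only numpy, scipy, OpenCV 4.12 (cv2) and the standard library are available. Lean on these libraries where they do the work, as an engineer would, in place of code of your own. Each camera call takes 0.05 s, during which the arm holds its last target. There are 200 camera calls.

## Working session

There is one attempt and no reset: what is moved stays moved. The work goes in short steps, Python scripts to look and compute and a tool call to move; the robot and the scene stay as the last step left them, time stands still between calls to the robot, and variables do not carry over. Pictures are saved under pics/ and viewed, at most 10 in all, crops included, and the job is handed in when it is done.

Besides the shell and the picture viewer there is one more tool, called after "Request:" by a JSON object that holds its "api" and its "payload". carry_out: Moves the arm, as the interface text tells. Its arguments: {"type":"object","properties":{"increments":{"type":"array","items":{"type":"array","items":{"type":"array","items":{"type":"number"}}}},"grip_force":{"type":"number"}},"required":["increments"]}

```bash
ls; mkdir -p pics
cat > h.py <<'E'
import numpy as np, cv2
from scipy.spatial.transform import Rotation as R
from bench import env, viewer
def snap(n):
    s=viewer.snapshot(n); return s
def rot(a):
    a=np.array(a,float)
    return a if a.shape==(3,3) else R.from_quat(a).as_matrix()
def cloud(s):
    z=s["z_map"]; K=np.array(s["K"]); v,u=np.indices(z.shape)
    p=np.stack([(u-K[0,2])/K[0,0]*z,(v-K[1,2])/K[1,1]*z,z],-1)
    return p@rot(s["attitude"]).T+np.array(s["position"])
E
python3 - <<'E'
from h import *
o=env.get_obs();print({k:np.round(v,3).tolist() for k,v in o.items()}, env.grip_point_offset)
for n in ("scene","side"):
    s=snap(n);cv2.imwrite(f"pics/{n}0.png",s["color"]);print(n,s["position"],s["attitude"])
    np.save(f"pics/{n}0.npy",cloud(s))
E
```

```text
pics
{'time': 0.0, 'q': [-1.205, 0.412, -0.013, 1.597, 0.006, 1.134, -0.082], 'joint_velocities': [0.001, 0.0, 0.0, -0.001, -0.001, 0.001, -0.001], 'joint_efforts': [-0.001, -60.064, 0.682, -29.941, 0.014, 0.011, -0.0], 'ee_pos': [0.263, 0.567, 0.23], 'ee_rot': [0.215, 0.977, -0.001, -0.0], 'wrist_force': [-0.364, -0.919, 0.257], 'wrist_torque': [-0.006, 0.015, 0.039], 'grasp_force': 0.0, 'width': 0.998} 0.0187
scene [1.09833257 0.19374911 0.84278625] [ 0.54624393  0.76613656 -0.2815921  -0.18803784]
side [ 0.49749314 -0.77505713  1.01629481] [ 0.94004014 -0.01205908  0.00832503 -0.34074891]
```

View pics/scene0.png

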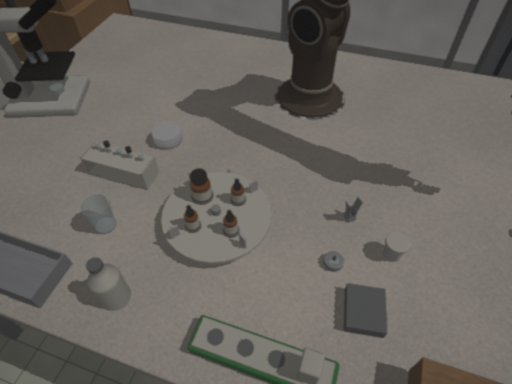

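View pics/side0.png

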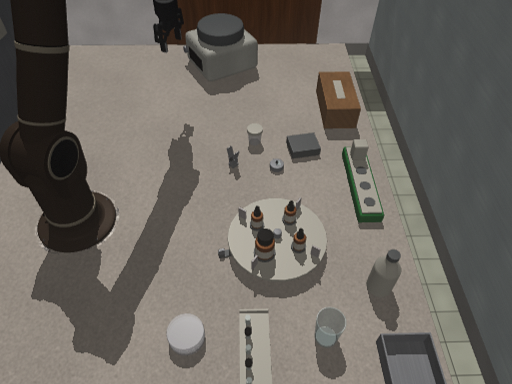

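The scene view shows the clip at about (351,208) and the wide jar at (200,185). In the side view the clip is at (233,158), the jar lid at (265,238) and the pointer at about (224,253). Next I'll measure them from depth.

```bash
python3 - <<'E'
from h import *
from scipy.optimize import least_squares
A=np.load("pics/side0.npy");B=np.load("pics/scene0.npy")
for n,P,c in (("side",A,(278,238)),("scene",B,(217,215))):
    print(n,"center guess",P[c[1],c[0]])
    Q=P.reshape(-1,3); g=P[c[1],c[0]]
    t=Q[(abs(Q[:,2]-.044)<.006)&(np.hypot(*(Q[:,:2]-g[:2]).T)<.2)]
    hull=cv2.convexHull(t[:,:2].astype(np.float32))[:,0]
    f=least_squares(lambda p:np.hypot(hull[:,0]-p[0],hull[:,1]-p[1])-.14,g[:2],loss="soft_l1",f_scale=.003).x
    print(" axis",f)
    d=Q[:,:2]-f; r=np.hypot(*d.T)
    l=Q[(r<.11)&(Q[:,2]>.125)&(Q[:,2]<.137)]; print(" z>.125",len(l),l.mean(0) if len(l) else 0)
    cen=(l[:,:2].min(0)+l[:,:2].max(0))/2 if len(l) else 0; print(" mid",cen)
    k=Q[(r>.1)&(r<.14)&(Q[:,2]>.058)&(Q[:,2]<.1)]; ang=np.degrees(np.arctan2(k[:,1]-f[1],k[:,0]-f[0]))
    print(" tab angles",np.histogram(ang,36,(-180,180))[0])
    k=Q[(r>.145)&(r<.175)&(Q[:,2]>.012)&(Q[:,2]<.04)]; print(" pointer",len(k),k.mean(0), "ang",np.degrees(np.arctan2(*(k.mean(0)[:2]-f)[::-1])))
for n,P,(u,v) in (("side",A,(233,158)),("scene",B,(351,208))):
    w=P[v-22:v+18,u-18:u+18].reshape(-1,3); 
    w=w[w[:,2]>.01]
    print(n,"clip",len(w),w.min(0),w.max(0))
    for a,b in((.01,.03),(.03,.05),(.05,.062),(.062,.08)):
        q=w[(w[:,2]>a)&(w[:,2]<b)]
        if len(q)>2:
            m=q.mean(0);e,V=np.linalg.eigh(np.cov(q[:,:2].T));print(a,len(q),m.round(3),np.sqrt(e).round(4),np.degrees(np.arctan2(V[1,1],V[0,1])).round(1))
for n in ("side","scene"):
    im=cv2.imread(f"pics/{n}0.png")
    (u,v),(a,b)=((233,158),(265,240)) if n=="side" else ((351,208),(217,215))
    s=np.hstack([cv2.resize(im[y-r:y+r,x-r:x+r],(400,400),interpolation=cv2.INTER_CUBIC) for x,y,r in((u,v,25),(a,b,60))])
    cv2.imwrite(f"pics/{n}crop.png",cv2.convertScaleAbs(s,alpha=1.6))
E
python3 -c "
import cv2,numpy as np
a=cv2.vconcat([cv2.imread('pics/sidecrop.png'),cv2.imread('pics/scenecrop.png')]);cv2.imwrite('pics/crops.png',cv2.resize(a,(600,600)))"
```

```text
side center guess [ 0.59571417 -0.10686003  0.04239046]
 axis [ 0.59287214 -0.0990215 ]
 z>.125 216 [ 0.56155625 -0.14657679  0.13090734]
 mid [ 0.5914502  -0.10702293]
 tab angles [ 0  0  0  0  0 45  0  0  0  0  0  0  0  0 65  0  0  0  0  0  0  0  0 36
  0  0  0  0  0  0  0  0 52  0  0  0]
 pointer 32 [ 0.43663824 -0.13248245  0.02236221] ang -167.91146330933285
scene center guess [ 0.59975519 -0.09242378  0.0441502 ]
 axis [ 0.59308836 -0.09971288]
 z>.125 204 [ 0.56138042 -0.146288    0.12940671]
 mid [ 0.59310718 -0.10674142]
 tab angles [ 0  0  0  0  0 14  0  0  0  0  0  0  0  0 80  0  0  0  0  0  0  0  0 61
  0  0  0  0  0  0  0  0 61  0  0  0]
 pointer 13 [ 0.4354151  -0.12968272  0.02521574] ang -169.2378515548614
side clip 172 [ 0.4498784  -0.77505713  0.01004638] [0.52798406 0.33664909 1.01629481]
0.01 49 [0.481 0.242 0.019] [0.0079 0.0508] 62.6
0.03 55 [0.47  0.229 0.039] [0.0089 0.0284] 60.7
0.05 31 [0.467 0.225 0.056] [0.0072 0.0143] 129.0
0.062 31 [0.466 0.227 0.068] [0.0058 0.0165] 126.8
scene clip 239 [0.44913351 0.19374911 0.01007874] [1.09833257 0.24461712 0.84278625]
0.01 56 [0.475 0.223 0.017] [0.0052 0.0085] 91.8
0.03 92 [0.469 0.226 0.039] [0.0071 0.009 ] 142.1
0.05 42 [0.466 0.228 0.056] [0.007  0.0133] 137.8
0.062 44 [0.467 0.227 0.068] [0.0063 0.0171] 132.3
```

View pics/crops.png

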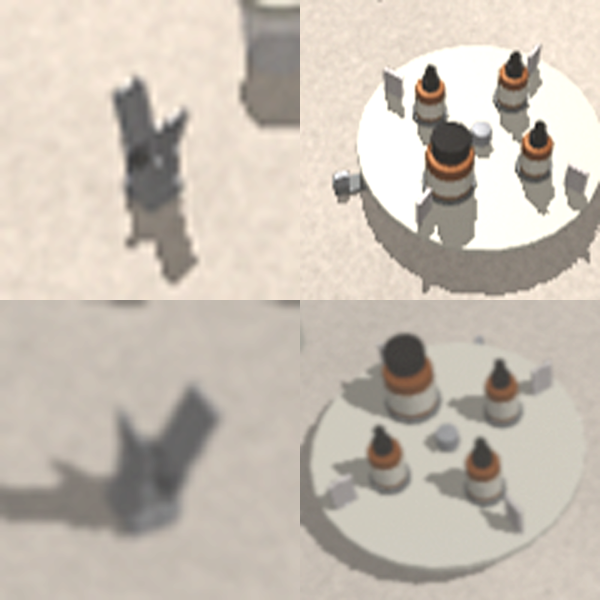

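The crops show the clip's levers spread diagonally and the wide jar's tab at about -125° seen from the axis, with the pointer at about -168.5°. I'll move above the clip first.

Request:
{"api": "carry_out", "payload": {"increments": [[[-0.8,-0.55,0,-1.1,1],[-1.6,-1.1,0,-2.2,1],[-2.4,-1.65,0,-3.3,1],[-3.2,-2.2,0,-4.4,1],[-4.1,-2.8,0,-5.5,1]]], "grip_force": 40}}

```text
time: 0.52
ee_pos: [0.3634, 0.3969, 0.2309]
ee_rot: [-0.073, 0.997, -0.0, -0.0]
wrist_force: [1.5, 1.2, -0.2]
width: 1.001
grasp_force: 0.0
```

```bash
cat >> h.py <<'E'
def goto(t,ydeg):
    "shift units & turn units to bring TCP to world t with tool y at ydeg (mod 180)"
    o=env.get_obs(); M=R.from_quat(o["ee_rot"]).as_matrix(); p=np.array(o["ee_pos"])
    cur=np.degrees(np.arctan2(M[1,1],M[0,1])); d=(ydeg-cur+90)%180-90
    print("t",round(o["time"],2),"pos",p.round(4),"y",cur.round(1),"w",np.round(o["width"],3),"q7",np.round(o["q"][6],2),"grasp",np.round(o["grasp_force"],1),"F",np.round(o["wrist_force"],1),"z",M[:,2].round(3))
    print(" shift",(M.T@(np.array(t)-p)/.04).round(2),"turn",(-d/6).round(2), "alt",(-d/6+30*np.sign(d)).round(2))
E
python3 - <<'E'
from h import *
goto([.4665,.227,.23],130)
E
```

```text
t 0.52 pos [0.3634 0.3969 0.2309] y 98.4 w 1.001 q7 0.78 grasp 0.0 F [ 1.5  1.2 -0.2] z [-0. -0. -1.]
 shift [-1.93 -4.58  0.02] turn -5.26 alt 24.74
```

Request:
{"api": "carry_out", "payload": {"increments": [[[-0.4,-0.95,0,-1.1,1],[-0.8,-1.9,0,-2.2,1],[-1.2,-2.85,0,-3.3,1],[-1.6,-3.75,0,-4.4,1],[-1.93,-4.58,0,-5.3,1]]]}}

```text
time: 0.93
ee_pos: [0.4624, 0.2324, 0.2312]
ee_rot: [-0.34, 0.94, 0.0, -0.0]
wrist_force: [1.4, 0.4, 0.2]
width: 0.999
grasp_force: 0.0
```

Run:
```python
from h import *
goto([.4665,.227,.23],130)
s=snap("wrist");cv2.imwrite("pics/w1.png",s["color"]);P=cloud(s);np.save("pics/w1.npy",P)
Q=P.reshape(-1,3);w=Q[(np.hypot(Q[:,0]-.4665,Q[:,1]-.227)<.05)&(Q[:,2]>.01)&(Q[:,2]<.085)]
for a,b in((.01,.03),(.03,.05),(.05,.062),(.062,.08),(.068,.08)):
    q=w[(w[:,2]>a)&(w[:,2]<b)]
    if len(q)>2:
        m=q.mean(0);(c,sz,an)=cv2.minAreaRect(q[:,:2].astype(np.float32));e,V=np.linalg.eigh(np.cov(q[:,:2].T));print(a,len(q),m.round(4),np.sqrt(e).round(4),np.degrees(np.arctan2(V[1,1],V[0,1])).round(1),"rect",np.round(c,4),np.round(sz,4),an)
```

```text
t 0.93 pos [0.4624 0.2324 0.2312] y 129.8 w 0.999 q7 1.7 grasp 0.0 F [1.4 0.4 0.2] z [-0.  0. -1.]
 shift [ 0.01 -0.17  0.03] turn -0.03 alt 29.97
0.01 131 [0.4642 0.2203 0.0178] [0.0068 0.0073] -140.9 rect [0.4679 0.2228] [0.0231 0.0228] 39.881168365478516
0.03 466 [0.4679 0.223  0.039 ] [0.0068 0.007 ] 170.7 rect [0.4678 0.2239] [0.0241 0.0236] 42.1002311706543
0.05 178 [0.4683 0.2218 0.0562] [0.0065 0.0132] 132.5 rect [0.4682 0.2235] [0.022  0.0322] 42.33324432373047
0.062 251 [0.468  0.2229 0.068 ] [0.0063 0.0169] 133.1 rect [0.468  0.2237] [0.0222 0.0386] 42.236751556396484
0.068 159 [0.4676 0.2235 0.0696] [0.0062 0.0177] 133.1 rect [0.4679 0.2235] [0.0214 0.0386] 41.68815612792969
```

View pics/w1.png

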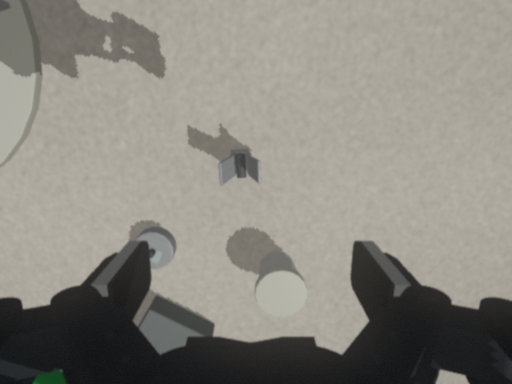

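Run:
```python
from h import *
goto([.468,.2237,.12],132.5)
s=snap("wrist");P=cloud(s);np.save("pics/w2.npy",P)
Q=P.reshape(-1,3);w=Q[(np.hypot(Q[:,0]-.4665,Q[:,1]-.227)<.05)&(Q[:,2]>.062)&(Q[:,2]<.085)]
(c,sz,an)=cv2.minAreaRect(w[:,:2].astype(np.float32));print(w.mean(0),c,sz,an)
A=np.load("pics/side0.npy").reshape(-1,3)
for n,(x,y),z0,z1 in (("cup",(A.reshape(384,512,3)[130,255,:2]),.05,.07),("counter",(A.reshape(384,512,3)[164,277,:2]),.012,.03)):
    k=A[(np.hypot(A[:,0]-x,A[:,1]-y)<.04)&(A[:,2]>z0)&(A[:,2]<z1)];d=k[:,:2].mean(0)-[.468,.2237];a=np.radians(132.5)
    print(n,k.mean(0),"along y",d@[np.cos(a),np.sin(a)],"perp",d@[-np.sin(a),np.cos(a)])
```

```text
t 0.98 pos [0.467  0.2236 0.2311] y 130.1 w 0.999 q7 1.72 grasp 0.0 F [ 4.1 -6.9 -0.5] z [ 0.002 -0.004 -1.   ]
 shift [-0.02 -0.    2.78] turn -0.4 alt 29.6
[0.468075   0.222784   0.06790958] (0.4681888222694397, 0.2236301302909851) (0.022348884493112564, 0.03817044198513031) 42.32347106933594
cup [0.54316606 0.33764863 0.0605586 ] along y 0.033230290535454114 perp -0.13240081419434246
counter [0.61296705 0.20757568 0.02038419] along y -0.10982641448611152 perp -0.09598748910997892
```

Request:
{"api": "carry_out", "payload": {"increments": [[[-0.02,-0.02,0.8,-0.4,1],[-0.02,-0.02,1.6,-0.4,1],[-0.02,-0.02,2.4,-0.4,0.6],[-0.02,-0.02,3.2,-0.4,0.6],[-0.02,-0.02,3.8,-0.4,0.6]]]}}

```text
time: 1.45
ee_pos: [0.4619, 0.2335, 0.0768]
ee_rot: [-0.357, 0.934, -0.0, -0.001]
wrist_force: [0.2, -0.1, 0.0]
width: 0.801
grasp_force: 0.0
```

Request:
{"api": "carry_out", "payload": {"increments": [[[0,0,0.3,0,0.6],[0,0,0.6,0,0.6],[0,0,0.85,0,0.6],[0,0,0.85,0,0.6],[0,0,0.85,0,0.6]]]}}

```text
time: 1.87
ee_pos: [0.4628, 0.2339, 0.045]
ee_rot: [-0.357, 0.934, -0.0, -0.001]
wrist_force: [0.2, 0.1, 0.5]
width: 0.796
grasp_force: 0.0
```

Run:
```python
from h import *
goto([.4682,.2236,.045],132.5)
```

```text
t 1.87 pos [0.4628 0.2339 0.045 ] y 131.9 w 0.796 q7 1.71 grasp 0.0 F [0.2 0.1 0.5] z [-0.001 -0.    -1.   ]
 shift [ 0.07 -0.28  0.  ] turn -0.11 alt 29.89
```

Request:
{"api": "carry_out", "payload": {"increments": [[[0.04,-0.14,0,-0.1,0.6],[0.07,-0.28,0,-0.1,0.6],[0.07,-0.28,0,-0.1,0.6],[0.07,-0.28,0,-0.1,0.6],[0.07,-0.28,0,-0.1,0.6]]]}}

```text
time: 2.28
ee_pos: [0.4689, 0.2235, 0.0458]
ee_rot: [-0.362, 0.932, 0.0, 0.0]
wrist_force: [0.2, -0.7, -0.7]
width: 0.799
grasp_force: 0.0
```

Run:
```python
from h import *
goto([.4682,.2236,.045],132.5)
for n in ("side","scene","wrist"):
    Q=cloud(snap(n)).reshape(-1,3);w=Q[(np.hypot(Q[:,0]-.468,Q[:,1]-.2236)<.026)&(Q[:,2]>.058)&(Q[:,2]<.08)]
    if len(w)>5: print(n,len(w),w.mean(0),cv2.minAreaRect(w[:,:2].astype(np.float32)))
```

```text
t 2.28 pos [0.4689 0.2235 0.0458] y 132.4 w 0.799 q7 1.74 grasp 0.0 F [ 0.2 -0.7 -0.7] z [ 0.001  0.001 -1.   ]
 shift [0.01 0.01 0.02] turn -0.01 alt 29.99
side 39 [0.46435255 0.22672303 0.06661391] ((0.46518194675445557, 0.22181737422943115), (0.02305763028562069, 0.04013517498970032), 28.1041259765625)
scene 55 [0.46573676 0.22864026 0.06564828] ((0.4689484238624573, 0.22387859225273132), (0.020746733993291855, 0.038435667753219604), 44.58203887939453)
wrist 1851 [0.46726448 0.22305232 0.06613468] ((0.46811211109161377, 0.2237485647201538), (0.022636327892541885, 0.03873199224472046), 42.92018127441406)
```

Request:
{"api": "carry_out", "payload": {"increments": [[[0,0,0,0,0],[0,0,0,0,-0.4],[0,0,0,0,-1],[0,0,0,0,-1],[0,0,0,0,-1]]], "grip_force": 35}}

```text
time: 2.85
ee_pos: [0.469, 0.2259, 0.0469]
ee_rot: [-0.363, 0.932, 0.001, 0.001]
wrist_force: [-3.9, 2.9, 13.7]
width: 0.219
grasp_force: 37.9
```

Request:
{"api": "carry_out", "payload": {"increments": [[[0,0,0,0,-1],[0,0,0,0,-1],[0,0,0,0,-1],[0,0,0,0,-1],[0,0,0,0,-1]]]}}

```text
time: 3.27
ee_pos: [0.469, 0.2259, 0.0468]
ee_rot: [-0.363, 0.932, 0.001, 0.001]
wrist_force: [-3.7, 4.0, 13.1]
width: 0.222
grasp_force: 37.9
```

Request:
{"api": "carry_out", "payload": {"increments": [[[0,0,-0.6,0,-1],[0,0,-1.4,0,-1],[0,0,-2.2,0,-1],[0,0,-3.0,0,-1],[0,0,-3.8,0,-1]]]}}

```text
time: 3.68
ee_pos: [0.4681, 0.2234, 0.1987]
ee_rot: [-0.362, 0.932, 0.0, -0.0]
wrist_force: [0.4, 0.1, -0.3]
width: 0.223
grasp_force: 36.5
```

Run:
```python
from h import *
for n in ("side","scene","w1"):
    Q=np.load(f"pics/{n}0.npy" if n!="w1" else "pics/w1.npy").reshape(-1,3); f=np.array([.593,-.0995])
    d=Q[:,:2]-f;r=np.hypot(*d.T);a=np.degrees(np.arctan2(d[:,1],d[:,0]))
    k=(r>.1)&(r<.135)&(Q[:,2]>.06)&(Q[:,2]<.1)
    for c in (-125,-35,55,145):
        m=k&(abs(a-c)<20)
        if m.sum()>4: print(n,c,m.sum(),"ang",a[m].mean().round(2),"r",r[m].mean().round(4),Q[m].mean(0).round(4),"zmax",Q[m,2].max().round(4))
    l=Q[(np.hypot(Q[:,0]-.553,Q[:,1]+.155)<.035)&(abs(Q[:,2]-.131)<.004)]
    if len(l)>5: print(n,"lid",cv2.minEnclosingCircle(l[:,:2].astype(np.float32)))
goto([.527,-.197,.2],146)
s=snap("wrist");cv2.imwrite("pics/w3.png",s["color"])
```

```text
side -125 44 ang -124.14 r 0.1191 [ 0.5261 -0.1981  0.0769] zmax 0.0872
side -35 61 ang -35.15 r 0.118 [ 0.6895 -0.1674  0.0752] zmax 0.0882
side 55 34 ang 55.05 r 0.1153 [ 0.659  -0.005   0.0763] zmax 0.0871
side 145 50 ang 145.64 r 0.1178 [ 0.4958 -0.0331  0.0751] zmax 0.0872
side lid ((0.5550360679626465, -0.15538820624351501), 0.02179231308400631)
scene -125 13 ang -123.97 r 0.1252 [ 0.523  -0.2033  0.0769] zmax 0.084
scene -35 74 ang -34.06 r 0.1184 [ 0.6911 -0.1658  0.0742] zmax 0.0854
scene 55 56 ang 54.85 r 0.1191 [ 0.6615 -0.0021  0.0755] zmax 0.0858
scene 145 57 ang 144.84 r 0.1165 [ 0.4978 -0.0324  0.0746] zmax 0.0873
scene lid ((0.5545560717582703, -0.15489397943019867), 0.021298255771398544)
t 3.68 pos [0.4681 0.2234 0.1987] y 132.5 w 0.223 q7 1.76 grasp 36.5 F [ 0.4  0.1 -0.3] z [-0. -0. -1.]
 shift [ 6.01 -8.75 -0.03] turn -2.26 alt 27.74
```

View pics/w3.png

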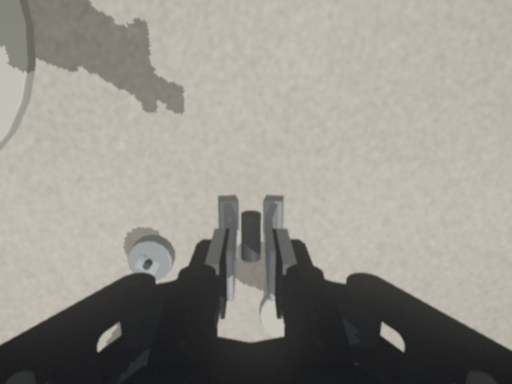

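The wrist view shows the clip held between the fingers at about (250,235), fully open, pin midway. I'll carry it over the tab.

Request:
{"api": "carry_out", "payload": {"increments": [[[0.45,-0.65,-0.2,-0.2,-1],[0.9,-1.3,-0.5,-0.4,-1],[1.35,-1.95,-0.5,-0.6,-1],[1.8,-2.6,-0.5,-0.8,-1],[2.25,-3.25,-0.5,-1,-1]]]}}

```text
time: 4.15
ee_pos: [0.4898, 0.0655, 0.2174]
ee_rot: [-0.411, 0.912, -0.0, 0.0]
wrist_force: [1.1, -0.2, -0.3]
width: 0.227
grasp_force: 36.5
```

Run:
```python
from h import *
goto([.5258,-.1965,.218],145.3)
```

```text
t 4.15 pos [0.4898 0.0655 0.2174] y 138.5 w 0.227 q7 2.2 grasp 36.5 F [ 1.1 -0.2 -0.3] z [ 0.  0. -1.]
 shift [ 4.31 -5.01 -0.02] turn -1.13 alt 28.87
```

Joint 7 would come too near its limit, so I'll take the half-turn-equivalent orientation and rotate +29 units here.

Request:
{"api": "carry_out", "payload": {"increments": [[[0,0,0,1.1,-1],[0,0,0,2.2,-1],[0,0,0,3.3,-1],[0,0,0,4.4,-1],[0,0,0,5.5,-1]]]}}

```text
time: 4.57
ee_pos: [0.4897, 0.0668, 0.217]
ee_rot: [-0.132, 0.991, -0.0, -0.0]
wrist_force: [-0.8, 0.3, -0.3]
width: 0.221
grasp_force: 36.6
```

Request:
{"api": "carry_out", "payload": {"increments": [[[0,0,0,1.15,-1],[0,0,0,2.3,-1],[0,0,0,3.4,-1],[0,0,0,4.6,-1],[0,0,0,5.7,-1]]]}}

```text
time: 4.98
ee_pos: [0.4897, 0.0669, 0.217]
ee_rot: [0.166, 0.986, -0.0, -0.0]
wrist_force: [0.4, -0.4, -0.3]
width: 0.223
grasp_force: 36.6
```

Request:
{"api": "carry_out", "payload": {"increments": [[[0,0,0,1.15,-1],[0,0,0,2.3,-1],[0,0,0,3.4,-1],[0,0,0,4.6,-1],[0,0,0,5.7,-1]]]}}

```text
time: 5.4
ee_pos: [0.4897, 0.0669, 0.2169]
ee_rot: [0.448, 0.894, -0.0, -0.0]
wrist_force: [0.7, 0.4, -0.2]
width: 0.222
grasp_force: 36.6
```

Request:
{"api": "carry_out", "payload": {"increments": [[[0,0,0,1.15,-1],[0,0,0,2.3,-1],[0,0,0,3.4,-1],[0,0,0,4.6,-1],[0,0,0,5.7,-1]]]}}

```text
time: 5.82
ee_pos: [0.4897, 0.0669, 0.2169]
ee_rot: [0.691, 0.722, -0.0, -0.0]
wrist_force: [-0.5, -0.8, -0.9]
width: 0.219
grasp_force: 36.6
```

Request:
{"api": "carry_out", "payload": {"increments": [[[0,0,0,1.15,-1],[0,0,0,2.3,-1],[0,0,0,3.4,-1],[0,0,0,4.6,-1],[0,0,0,5.7,-1]]]}}

```text
time: 6.23
ee_pos: [0.4897, 0.0669, 0.217]
ee_rot: [0.873, 0.487, -0.0, -0.0]
wrist_force: [0.1, -0.3, -1.2]
width: 0.219
grasp_force: 36.6
```

Run:
```python
from h import *
goto([.5258,-.1965,.218],145.3)
```

```text
t 6.23 pos [0.4897 0.0669 0.217 ] y -31.7 w 0.219 q7 -0.68 grasp 36.6 F [ 0.1 -0.3 -1.2] z [-0. -0. -1.]
 shift [-5.13  4.23 -0.02] turn 0.5 alt -29.5
```

Request:
{"api": "carry_out", "payload": {"increments": [[[-0.5,0.42,0,0.1,-1],[-1.05,0.87,0,0.2,-1],[-1.6,1.32,0,0.3,-1],[-2.15,1.77,0,0.4,-1],[-2.7,2.23,0,0.5,-1]]]}}

```text
time: 6.65
ee_pos: [0.5098, -0.0728, 0.2171]
ee_rot: [0.884, 0.467, -0.0, -0.0]
wrist_force: [0.8, 0.3, -0.3]
width: 0.222
grasp_force: 36.5
```

Request:
{"api": "carry_out", "payload": {"increments": [[[-0.6,0.5,0,0,-1],[-1.2,1.0,0,0,-1],[-1.7,1.4,0,0,-1],[-2.2,1.8,0,0,-1],[-2.43,2.0,0,0,-1]]]}}

```text
time: 7.07
ee_pos: [0.5205, -0.2009, 0.2172]
ee_rot: [0.885, 0.465, -0.0, 0.001]
wrist_force: [-0.5, -0.3, 0.3]
width: 0.223
grasp_force: 36.5
```

Request:
{"api": "carry_out", "payload": {"increments": [[[0,0,0,0,-1],[0,0,0,0,-1],[0,0,0,0,-1],[0,0,0,0,-1],[0,0,0,0,-1]]]}}

```text
time: 7.48
ee_pos: [0.5213, -0.1958, 0.2172]
ee_rot: [0.884, 0.468, 0.0, -0.0]
wrist_force: [-0.7, -0.2, -1.5]
width: 0.222
grasp_force: 36.5
```

Run:
```python
from h import *
goto([.5258,-.1965,.218],145.3)
s=snap("wrist");cv2.imwrite("pics/w4.png",s["color"]);P=cloud(s);np.save("pics/w4.npy",P);Q=P.reshape(-1,3)
m=(np.hypot(Q[:,0]-.5258,Q[:,1]+.1965)<.02)&(Q[:,2]>.055)&(Q[:,2]<.095)
w=Q[m];print(len(w),w.mean(0) if len(w) else 0, cv2.minAreaRect(w[:,:2].astype(np.float32)) if len(w) else 0)
m=(np.hypot(Q[:,0]-.5258,Q[:,1]+.1965)<.04)&(Q[:,2]>.14)&(Q[:,2]<.19);w=Q[m];print("clip",len(w),w.min(0),w.max(0))
```

```text
t 7.48 pos [ 0.5213 -0.1958  0.2172] y -34.2 w 0.222 q7 -0.12 grasp 36.5 F [-0.7 -0.2 -1.5] z [-0.     0.001 -1.   ]
 shift [ 0.05  0.1  -0.02] turn 0.08 alt -29.92
197 [ 0.52722302 -0.19490961  0.08040969] ((0.5262385010719299, -0.19640342891216278), (0.023853827267885208, 0.004685874097049236), 54.89616775512695)
clip 959 [ 0.5019207  -0.21185268  0.16969839] [ 0.54354436 -0.17586955  0.1899082 ]
```

View pics/w4.png

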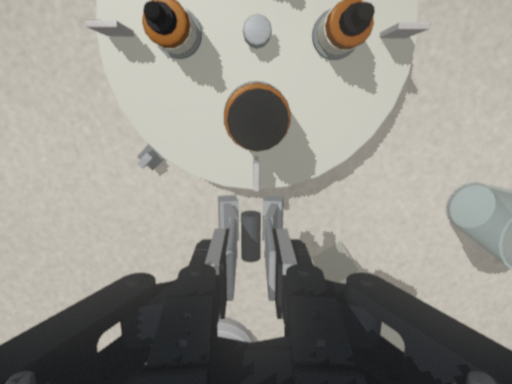

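The wrist view shows the tab at about (256,172), straight outward of the jar at (257,117), and the clip jaws at (228,200) and (272,200) either side of its line. The alignment is good.

Request:
{"api": "carry_out", "payload": {"increments": [[[0.06,0.1,0.2,0.1,-1],[0.06,0.1,0.5,0.1,-1],[0.06,0.1,0.8,0.1,-1],[0.06,0.1,1.0,0.1,-1],[0.06,0.1,1.0,0.1,-1]]]}}

```text
time: 7.95
ee_pos: [0.5243, -0.1968, 0.1745]
ee_rot: [0.887, 0.462, -0.002, -0.001]
wrist_force: [-0.8, 0.2, -1.6]
width: 0.222
grasp_force: 36.5
```

Run:
```python
from h import *
goto([.5262,-.1964,.1095],144.9)
s=snap("wrist");P=cloud(s)
print("pin",[P[v,250].round(4).tolist() for v in (222,235,248)])
Q=P.reshape(-1,3);o=env.get_obs();M=R.from_quat(o["ee_rot"]).as_matrix();t=np.array([.5262,-.1964,.084]);
for n in ("wrist",):
    w=Q[(np.hypot(Q[:,0]-.5262,Q[:,1]+.1964)<.02)&(Q[:,2]>.055)&(Q[:,2]<.09)];print(len(w),((w-o["ee_pos"])@M)[:,:2].mean(0) if len(w) else 0)
```

```text
t 7.95 pos [ 0.5243 -0.1968  0.1745] y -34.9 w 0.222 q7 -0.1 grasp 36.5 F [-0.8  0.2 -1.6] z [-0.004  0.001 -1.   ]
 shift [0.04 0.04 1.62] turn 0.03 alt -29.97
pin [[0.529, -0.19, 0.1639], [0.5249, -0.1958, 0.1632], [0.5209, -0.2016, 0.1628]]
271 [0.00364025 0.00128334]
```

Request:
{"api": "carry_out", "payload": {"increments": [[[0.02,0.03,0.3,0,-1],[0.02,0.03,0.6,0,-1],[0.02,0.03,0.9,0,-1],[0.02,0.03,1.2,0,-1],[0.02,0.03,1.35,0,-1]]]}}

```text
time: 8.42
ee_pos: [0.5262, -0.197, 0.121]
ee_rot: [0.887, 0.462, -0.001, -0.001]
wrist_force: [-0.1, 0.2, 0.1]
width: 0.218
grasp_force: 36.5
```

Request:
{"api": "carry_out", "payload": {"increments": [[[0,0,0.1,0,-1],[0,0,0.18,0,-1],[0,0,0.18,0,-1],[0,0,0.18,0,-1],[0,0,0.18,0,-1]]]}}

```text
time: 8.83
ee_pos: [0.5276, -0.1976, 0.1166]
ee_rot: [0.887, 0.462, 0.0, 0.0]
wrist_force: [0.4, -0.7, -0.5]
width: 0.22
grasp_force: 36.5
```

Run:
```python
from h import *
goto([.5262,-.1964,.113],144.9)
s=snap("wrist");P=cloud(s);cv2.imwrite("pics/w5.png",s["color"][100:320,130:380])
print("pin",[P[v,250].round(4).tolist() for v in (222,235,248)])
```

```text
t 8.83 pos [ 0.5276 -0.1976  0.1166] y -34.9 w 0.22 q7 -0.06 grasp 36.5 F [ 0.4 -0.7 -0.5] z [ 0.001 -0.    -1.   ]
 shift [ 0.01 -0.05  0.09] turn 0.03 alt -29.97
pin [[0.5324, -0.1907, 0.1064], [0.5288, -0.1959, 0.1073], [0.5243, -0.2022, 0.1053]]
```

View pics/w5.png

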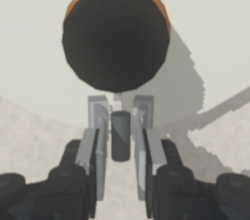

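The crop shows the tab top at (120,105) between the open jaws, with the pin just outside it. I'll lower it slightly and let go.

Request:
{"api": "carry_out", "payload": {"increments": [[[0,-0.05,0.08,0,-1],[0,-0.05,0.08,0,-1],[0,-0.05,0.08,0,-0.4],[0,-0.05,0.08,0,-0.1],[0,-0.05,0.08,0,0.4]]]}}

```text
time: 9.3
ee_pos: [0.5257, -0.1963, 0.113]
ee_rot: [0.887, 0.462, 0.0, 0.0]
wrist_force: [-1.0, -0.9, -0.5]
width: 0.571
grasp_force: 0.0
```

Request:
{"api": "carry_out", "payload": {"increments": [[[0,0,0,0,0.7],[0,0,0,0,0.7],[0,0,0,0,0.7],[0,0,0,0,0.7],[0,0,0,0,0.7]]]}}

```text
time: 9.72
ee_pos: [0.5256, -0.1963, 0.1129]
ee_rot: [0.887, 0.462, 0.0, 0.0]
wrist_force: [-0.1, 0.3, 0.3]
width: 0.85
grasp_force: 0.0
```

Run:
```python
from h import *
goto([.5262,-.1964,.218],144.9)
s=snap("wrist");cv2.imwrite("pics/w6.png",s["color"][60:360,100:420])
```

```text
t 9.72 pos [ 0.5256 -0.1963  0.1129] y -34.9 w 0.85 q7 -0.06 grasp 0.0 F [-0.1  0.3  0.3] z [ 0. -0. -1.]
 shift [ 0.01  0.01 -2.63] turn 0.03 alt -29.97
```

View pics/w6.png

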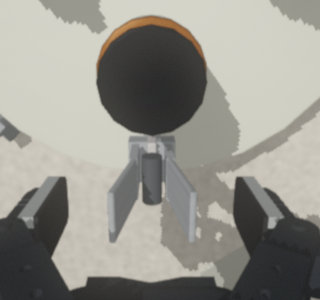

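The clip sits upright on the tab at about (152,175) in the crop, its handles free of the fingers. Next is up, in, and onto the lid.

Request:
{"api": "carry_out", "payload": {"increments": [[[0,0,-0.6,0,0.8],[0,0,-1.3,0,1],[0,0,-2.0,0,1],[0,0,-2.4,0,1],[0,0,-2.4,0,1]]]}}

```text
time: 10.18
ee_pos: [0.5274, -0.1972, 0.2127]
ee_rot: [0.887, 0.462, 0.002, 0.002]
wrist_force: [0.4, -1.3, -0.5]
width: 1.003
grasp_force: 0.0
```

Request:
{"api": "carry_out", "payload": {"increments": [[[0.4,0,0,0,1],[0.8,0,0,0,1],[1.25,0,0,0,1],[1.25,0,0,0,1],[1.25,0,0,0,1]]]}}

```text
time: 10.6
ee_pos: [0.5542, -0.1543, 0.208]
ee_rot: [0.886, 0.463, -0.001, -0.0]
wrist_force: [-0.4, -0.4, 0.3]
width: 0.999
grasp_force: 0.0
```

Run:
```python
from h import *
for n in ("wrist","side","scene"):
    Q=cloud(snap(n)).reshape(-1,3)
    l=Q[(np.hypot(Q[:,0]-.5548,Q[:,1]+.1551)<.032)&(abs(Q[:,2]-.131)<.004)]
    if len(l)>5: print(n,"lid",len(l),cv2.minEnclosingCircle(l[:,:2].astype(np.float32)),l[:,2].max())
    l=Q[(np.hypot(Q[:,0]-.5262,Q[:,1]+.1964)<.026)&(Q[:,2]>.118)&(Q[:,2]<.15)]
    if len(l)>5: print(n,"clip",len(l),cv2.minAreaRect(l[:,:2].astype(np.float32)),l[:,2].max())
goto([.5543,-.1553,.11],144.9)
```

```text
wrist lid 2717 ((0.5547628998756409, -0.155338317155838), 0.020881056785583496) 0.13173943578032238
wrist clip 679 ((0.5259939432144165, -0.1971883624792099), (0.02250351943075657, 0.03405357524752617), 55.16337966918945) 0.14009783703189516
side lid 170 ((0.5545951128005981, -0.15518781542778015), 0.021258685737848282) 0.13483071383784684
side clip 67 ((0.5247111320495605, -0.19708500802516937), (0.022878548130393028, 0.03405348211526871), 54.34642028808594) 0.14295310184981191
scene lid 173 ((0.5546787977218628, -0.15548379719257355), 0.021643392741680145) 0.1336851820035978
scene clip 58 ((0.5254904627799988, -0.1961195468902588), (0.0245717354118824, 0.03475399315357208), 55.632808685302734) 0.14126633021946744
t 10.75 pos [ 0.5535 -0.1563  0.2085] y -35.0 w 0.997 q7 -0.21 grasp 0.0 F [ 0.9  0.3 -0.3] z [-0.001 -0.    -1.   ]
 shift [0.03 0.   2.46] turn 0.01 alt -29.99
```

Request:
{"api": "carry_out", "payload": {"increments": [[[0.03,0.01,0.6,0,1],[0.03,0.01,1.2,0,1],[0.03,0.01,1.8,0,1],[0.03,0.01,2.3,0,1],[0.03,0.01,2.45,0,1]]]}}

```text
time: 11.17
ee_pos: [0.553, -0.155, 0.108]
ee_rot: [0.887, 0.462, -0.002, -0.001]
wrist_force: [-0.9, 0.1, -0.2]
width: 1.001
grasp_force: 0.0
```

Request:
{"api": "carry_out", "payload": {"increments": [[[0,0,0,0,0.6],[0,0,0,0,0.2],[0,0,0,0,-0.1],[0,0,0,0,-0.5],[0,0,0,0,-1]]], "grip_force": 40}}

```text
time: 11.58
ee_pos: [0.556, -0.155, 0.1126]
ee_rot: [0.887, 0.462, 0.001, 0.001]
wrist_force: [-2.3, -1.0, 6.2]
width: 0.476
grasp_force: 40.4
```

Request:
{"api": "carry_out", "payload": {"increments": [[[0,0,0,0,-1],[0,0,0,0,-1],[0,0,0,0,-1],[0,0,0,0,-1],[0,0,0,0,-1]]]}}

```text
time: 12.0
ee_pos: [0.5561, -0.155, 0.1126]
ee_rot: [0.887, 0.462, 0.001, 0.001]
wrist_force: [-1.5, 0.5, 7.1]
width: 0.477
grasp_force: 40.5
```

Run:
```python
from h import *
goto([.5547,-.1553,.11],144.9)
A=np.load("pics/side0.npy").reshape(-1,3);B=np.load("pics/scene0.npy").reshape(-1,3)
f=np.array([.593,-.0995])
for Q in (A,B,np.load("pics/w4.npy").reshape(-1,3)):
    d=Q[:,:2]-f;r=np.hypot(*d.T)
    for z0,z1 in((.008,.04),(.022,.034)):
        k=Q[(abs(r-.16)<.012)&(Q[:,2]>z0)&(Q[:,2]<z1)&(d[:,0]<-.1)]
        if len(k): print(len(k),k.mean(0).round(4),np.degrees(np.arctan2(k[:,1].mean()-f[1],k[:,0].mean()-f[0])).round(2))
# arc
c=np.array([.593,-.0995])
```

```text
t 12.0 pos [ 0.5561 -0.155   0.1126] y -34.9 w 0.477 q7 -0.14 grasp 40.5 F [-1.5  0.5  7.1] z [ 0.003 -0.    -1.   ]
 shift [-0.03 -0.02  0.06] turn 0.03 alt -29.97
44 [ 0.4376 -0.1305  0.0188] -168.73
16 [ 0.437  -0.1305  0.0266] -168.78
13 [ 0.4354 -0.1297  0.0252] -169.16
12 [ 0.4353 -0.13    0.0255] -169.05
178 [ 0.4381 -0.1309  0.0219] -168.53
128 [ 0.4367 -0.1308  0.0246] -168.67
```

Lid gripped at 40 N. Turn by about 44° clockwise along the arc, in three equal calls.

Request:
{"api": "carry_out", "payload": {"increments": [[[0.002,-0.087,0,0.49,-1],[0.009,-0.174,0,0.98,-1],[0.02,-0.26,0,1.465,-1],[0.035,-0.345,0,1.95,-1],[0.055,-0.43,0,2.44,-1]]]}}

```text
time: 12.42
ee_pos: [0.5437, -0.1443, 0.1126]
ee_rot: [0.939, 0.344, 0.002, 0.002]
wrist_force: [0.9, -3.1, 4.8]
width: 0.477
grasp_force: 41.3
```

Request:
{"api": "carry_out", "payload": {"increments": [[[0.002,-0.087,0,0.49,-1],[0.009,-0.174,0,0.98,-1],[0.02,-0.26,0,1.465,-1],[0.035,-0.345,0,1.95,-1],[0.055,-0.43,0,2.44,-1]]]}}

```text
time: 12.83
ee_pos: [0.5338, -0.1301, 0.1126]
ee_rot: [0.975, 0.221, 0.001, 0.001]
wrist_force: [-1.6, -3.4, 6.7]
width: 0.471
grasp_force: 41.5
```

Request:
{"api": "carry_out", "payload": {"increments": [[[0.002,-0.087,0,0.49,-1],[0.009,-0.174,0,0.98,-1],[0.02,-0.26,0,1.465,-1],[0.035,-0.345,0,1.95,-1],[0.055,-0.43,0,2.44,-1]]]}}

```text
time: 13.25
ee_pos: [0.5278, -0.1136, 0.1126]
ee_rot: [0.995, 0.095, 0.001, 0.001]
wrist_force: [-3.3, -4.2, 8.1]
width: 0.47
grasp_force: 41.7
```

Request:
{"api": "carry_out", "payload": {"increments": [[[0,0,0,0,-1],[0,0,0,0,-1],[0,0,0,0,-1],[0,0,0,0,-1],[0,0,0,0,-1]]]}}

```text
time: 13.67
ee_pos: [0.5276, -0.1126, 0.1125]
ee_rot: [0.995, 0.097, 0.001, -0.0]
wrist_force: [-4.4, 0.0, 11.0]
width: 0.477
grasp_force: 42.0
```

```bash
cat > chk.py <<'E'
from h import *
f=np.array([.593,-.0995]);a0=np.radians(-168.8)
goto(np.r_[f+.068*np.array([np.cos(a0),np.sin(a0)]),.1126],101.2)
for n in ("wrist","side","scene"):
    s=snap(n);Q=cloud(s).reshape(-1,3)
    d=Q[:,:2]-f;r=np.hypot(*d.T);a=np.degrees(np.arctan2(d[:,1],d[:,0]))
    for c in (101,11,-79):
        m=(r>.1)&(r<.135)&(Q[:,2]>.06)&(Q[:,2]<.1)&(abs(a-c)<25)
        if m.sum()>8: print(n,c,m.sum(),"tab",a[m].mean().round(2),end=" ")
    l=Q[(abs(r-.118)<.03)&(abs((a+168.8+180)%360-180)<25)&(Q[:,2]>.118)&(Q[:,2]<.15)&(r>.1)]
    if len(l)>8: e=cv2.minAreaRect(l[:,:2].astype(np.float32));print(n,"clip",len(l),e,l[:,2].max().round(4),"ang",np.degrees(np.arctan2(e[0][1]-f[1],e[0][0]-f[0])).round(2))
    if n=="side": cv2.imwrite("pics/s7.png",cv2.resize(s["color"][150:330,150:390],(640,480),interpolation=cv2.INTER_CUBIC))
E
python3 chk.py
```

```text
t 13.67 pos [ 0.5276 -0.1126  0.1125] y -78.9 w 0.477 q7 -0.85 grasp 42.0 F [-4.4  0.  11. ] z [ 0.002  0.    -1.   ]
 shift [-0.03 -0.   -0.  ] turn -0.01 alt 29.99
wrist 101 545 tab 101.53 wrist -79 707 tab -78.36 wrist clip 55 ((0.48670846223831177, -0.1212478056550026), (0.0032252809032797813, 0.026782281696796417), 11.253667831420898) 0.121 ang -168.44
side 11 56 tab 11.3 side -79 43 tab -78.93 side clip 95 ((0.4755174517631531, -0.12244860082864761), (0.021628487855196, 0.03513738885521889), 6.019984722137451) 0.1436 ang -168.95
scene 101 72 tab 100.74 scene 11 51 tab 11.86 scene -79 67 tab -78.0
```

View pics/s7.png

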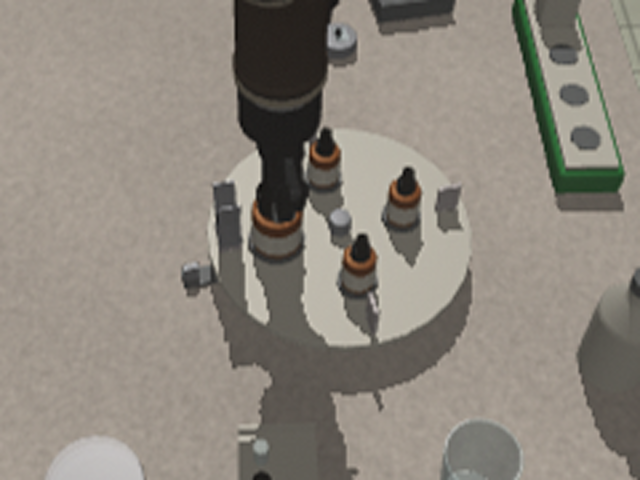

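The side crop shows the clip on its tab at (228,215), in line with the pointer at (197,273). The other tabs agree to within 0.5°, and the lid is held at 42 N. I'll hand it in.

```bash
python3 -c "
from bench import env
print(env.close_job())"
```

```text
the job is handed in; nothing more can be done
None
```

I handed the job in with the clip gripping the wide jar's tab on its own, the tab within about 0.5° of the pointer, and the gripper still holding the jar's lid at about 42 N; no verdict was returned.

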